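# Pin the leg and level the sender test stand

### The job

Get the test stand ready for checking a fuel sender: before the leg is loaded, push the red-headed pin from the wooden block down through the fork and the leg's lug until its head sits home, let go of it, then turn the black knob of the levelling foot until the bubble of the blue spirit level stands between its two lines, and take the hand off the knob. Then press the spirit level flat onto the plate with a light, steady hand pressure (about 10 N) and finish in that hold, still pressing with the bubble between the lines, so that the lock nut can be tightened. Leave the other things on the bench where they are.

Things in the scene. Friction and masses are not known exactly. Their poses are not given: they have to be found in the camera images.
- stand: Test stand, fixed. Origin on the bench under the middle of its plate, axes level. Plate 205 x 170 mm, top 44 mm above the bench when level, with a fixed grey ring (121 mm across, 24 mm high, centre at x +35, y 0 mm). Two fixed feet are at stand y +70 mm; the leg with the levelling foot points along stand -y (to the robot's right at yaw 0).
- plate: The plate with its fork and leg as one tilting part; origin on the tilt axis through the two fixed feet (12 mm above the bench, stand y +70 mm), z square to the plate. It tips about the x axis only; at the start the leg end is 0.5 to 1.3 degrees too low.
- clevis_mouth (a point): Centre of the upper mouth of the vertical pin hole, on top of the grey fork (44 mm wide, on the plate's -y edge; stand x 0, y -110 mm; 54 mm above the bench when level). z is the hole's axis. The hole, 14.5 mm across and chamfered, goes through upper ear, lug and lower ear (aligned), 30.5 mm in all, open below.
- pin: Loose headed pin, 60 g: steel shank 12 mm across, 42 mm long, its lowest 6 mm tapering to 6 mm; red cylindrical head 21 mm across, 20.5 mm high. Origin at the lower tip, z up towards the head. It starts upright in the wooden block, the head resting on the block's top 46 mm above the bench.
- pin_shoulder (a point): On the pin's axis at the underside of the head, 42 mm above the tip; it meets clevis_mouth when the pin is home.
- pin_head (a point): On the pin's axis, 10 mm above the underside of the head: where to grip it.
- pin_block: Fixed hardwood block 110 x 50 x 46 mm, long in its own x, origin under its middle. The pin's hole is 30 mm towards its -x end; four short steel punches, up to 18 mm high, stand in its +x half. It may stand left or right of the stand.
- knob: Black fluted knob of the levelling foot, origin in its middle on the screw's axis: 39 mm across, 24 mm high, top 89 mm above the bench; stand x 0, y -180 mm. It turns in place, at constant height, and stays where it is left (friction 0.1 N m). 1 rad clockwise seen from above raises the leg: plate tips 0.008 rad, bubble goes 6.4 mm along level -y. Below it: lock nut from 57 mm, boss top at 51 mm.
- level: Loose blue spirit level, 140 mm long in its own y, 26 mm wide, 30 mm high, about 0.25 kg, standing on the plate beside the ring, on its -x side, along the stand's y axis. Origin under its middle, z up. Window of 54 mm in the middle with a green vial; the two end blocks, each 43 mm long, have flat tops at 30 mm.
- level_pad (a point): Middle of the flat top of the level's end block at its -y end (nearer the leg), 48.5 mm from the middle: a good place to press.
- level_far_pad (a point): The same on the level's +y end block.
- bubble (a joint): Place of the bubble along the level's y axis, m from the middle; + is towards level +y. The bubble is pale, about 14 mm long, and runs to the higher end (0.8 m per rad of tilt), settling in about 1 s. The two black lines are at -10 and +10 mm, so it stands between them within 3 mm of the middle.
- magnet_tray: Bystander: round steel parts tray, 108 mm across, 28 mm high; stands on the other side of the stand from the wooden block.
- swirl_pot: Bystander: ochre plastic pot, 104 x 121 x 134 mm, at the back left.
- cage_half: Bystander: ochre plastic cage, 44 x 129 x 69 mm, at the left.
- wrench_13: Bystander: combination wrench, 178 mm, at the back.
- pliers_red: Bystander: red-handled pliers, 138 mm, at the left.

How it is judged:
By the outcome, as a careful person would: the job done as asked, in the order asked, and still so for the second after the job is handed in, while the arm keeps its last pose, push and grip.
It also fails if it takes over 72 s, if anything falls off the work surface, if the arm or the gripper's body presses on something with over 40 N, if the wrist force passes 120 N, or if a joint passes its speed limit or range.

### The arm

A 7-joint arm with a two-finger parallel gripper is mounted at the origin on a cart in front of the work surface, level with it; the furniture and walls round the work are solid. World frame = base frame: x ahead of the robot, y to its left, z up, the work surface at z = 0. Lengths are in m, angles in rad, forces in N, time in s.
With the tool pointing down it reaches from about 0.4 to 0.85 m from the base axis. Payload 4.4 kg.
Tool frame: the origin (TCP) lies between the finger pads; the fingertips stand 25 mm ahead of it and the grasp point (between the pads) lies 6 mm ahead of it; z points along the fingers, y is the line along which they close (so a half turn about z gives the same grasp; the last joint's range is limited). The gripper opens to 94 mm and grips with 3 to 60 N. Pads are 16 mm wide; open, the fingers measure 119 mm over their backs; the gripper's body (75 mm by 177 mm) begins 78 mm behind the grasp point.
Start: joints at [1.18, 0.628, 0.038, 1.517, -0.027, 0.996, -0.02], TCP at [0.207, -0.616, 0.23] pointing down, gripper open.
Joint ranges: [-3.06, 3.06], [-0.37, 2.12], [-1.25, 1.32], [0.18, 2.47], [-1.1, 4.24], [0.23, 1.98], [-2.94, 2.94]. Speed limits (rad/s): [2.57, 2.57, 3.14, 3.14, 3.14, 3.14, 3.14].

### API

Orientations are given as a unit quaternion [w, x, y, z].
In Python, from bench import bot gives the robot as it stands. Calls block until the motion is done:
- bot.move_pose(position, orientation): joint-space move of the TCP to a pose.
- bot.move_linear(position, rotation=None, rate=0.15): straight line of the TCP; rotation=None keeps the orientation; rate is the mean speed in m/s.
- bot.move_joints(angles): joint-space move.
- bot.open() and bot.close(): open the fingers fully, or close them until they stop; the grip force is fixed at half the most.
- bot.hold(seconds).
- bot.solve_ik(position, orientation): joint angles nearest the present ones, or None.
- bot.grab_frame(name): name is "side" or "top" or "wrist"; returns a dict with "image" (420x560x3 uint8, red, green, blue), "camera_matrix" (3x3 intrinsics, pixels), "world_from_camera" (4x4, takes a point from camera to world coordinates). Camera axes: x right, y down, z forward; pixel columns grow to the right and rows downward; lengths in m; the calibration is good to about 2 mm. A picture is of the moment at which its call begins. There is no depth.
A pose or a line that the arm cannot do raises bot.PlanningError and nothing moves.
- bot.finish_job(): hands the job in; it is judged then, once.
Readings, each from a call of its own:
- bot.get_time(): time.
- bot.get_qpos(): joint angles.
- bot.get_qd(): joint speeds.
- bot.get_joint_torque(): joint torques, N m.
- bot.get_ee_pos(): TCP position.
- bot.get_tool_rot(): TCP orientation.
- bot.get_force(): force on the tool from outside, world axes, zero at the start.
- bot.get_wrist_torque(): the same for the moment, N m.
- bot.get_width(): finger opening in m.
- bot.get_finger_force(): force on a finger pad.
Only numpy, scipy, OpenCV 4.12 (cv2) and the standard library are available. Lean on these libraries where they do the work, as an engineer would, in place of code of your own. Each camera call takes 0.05 s, during which the arm holds its last target. There are 200 camera calls.

## Working session

There is one attempt and no reset: what is moved stays moved. The work goes in short steps, each a Python script; the robot and the scene stay as the last script left them, time stands still between calls to the robot, and variables do not carry over. Pictures are saved under pics/ and viewed, at most 10 in all, crops included, and the job is handed in when it is done.

```bash
ls; mkdir -p pics
python3 - <<'E'
from bench import bot
import cv2, numpy as np
fs=[]
for n in ("top","side"):
    f=bot.grab_frame(n); np.savez(f"pics/{n}0.npz",**f); cv2.imwrite(f"pics/{n}0.png",f["image"][:,:,::-1])
    print(n,f["camera_matrix"].round(1).tolist(),f["world_from_camera"].round(3).tolist())
print(bot.get_time(),bot.get_ee_pos(),bot.get_tool_rot(),bot.get_force(),bot.get_width())
E
```

```text
bench.py
pics
top [[487.2, 0.0, 272.9], [0.0, 487.2, 202.3], [0.0, 0.0, 1.0]] [[-0.004, -0.999, 0.041, 0.514], [-1.0, 0.004, 0.006, 0.08], [-0.006, -0.041, -0.999, 1.501], [0.0, 0.0, 0.0, 1.0]]
side [[539.0, 0.0, 287.2], [0.0, 539.0, 219.9], [0.0, 0.0, 1.0]] [[-0.999, 0.021, -0.024, 0.633], [0.032, 0.616, -0.787, 1.341], [-0.002, -0.787, -0.617, 1.07], [0.0, 0.0, 0.0, 1.0]]
0.1 [ 0.20724974 -0.61549934  0.22966414] [-8.27517937e-04  9.86842904e-01  1.61679842e-01 -1.63147039e-04] [-0.40471779 -0.28323213  0.17956351] 0.09385992165514222
```

View pics/top0.png

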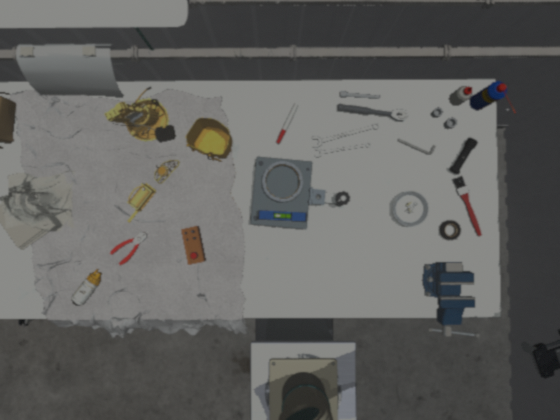

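View pics/side0.png

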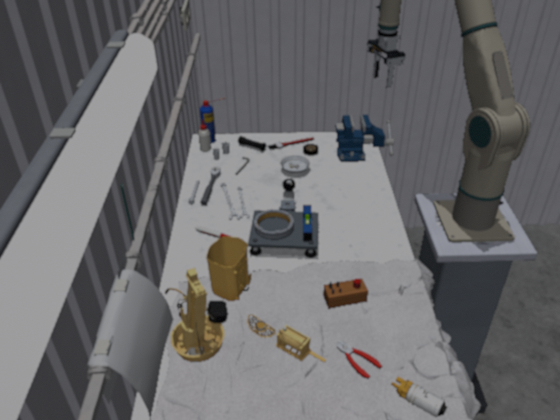

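The top view shows the stand at about (281,192), the level at (282,216) with a green vial, the knob at (342,198), and the block at (193,245) with the red head at (194,255). In the side view the head is at (357,284), the knob at (289,184) and the level at (307,222). The block is left of the stand and the tray is right of it.

```bash
cat > h.py <<'E'
import numpy as np, cv2
from scipy.spatial.transform import Rotation as R
def ray(f,uv):
    K,T=f["camera_matrix"],f["world_from_camera"]
    d=T[:3,:3]@np.linalg.solve(K,[uv[0],uv[1],1.]); return T[:3,3],d/np.linalg.norm(d)
def onz(f,uv,z):
    o,d=ray(f,uv); return o+d*(z-o[2])/d[2]
def tri(rays):
    A=sum(np.eye(3)-np.outer(d,d) for o,d in rays); b=sum((np.eye(3)-np.outer(d,d))@o for o,d in rays)
    return np.linalg.solve(A,b)
def hsv(f): return cv2.cvtColor(f["image"],cv2.COLOR_RGB2HSV)
def mask(f,lo,hi,roi=None):
    m=cv2.inRange(hsv(f),np.array(lo),np.array(hi))
    if roi:
        k=np.zeros_like(m); x0,y0,x1,y1=roi; k[y0:y1,x0:x1]=255; m&=k
    return m
def big(m):
    c=cv2.findContours(m,cv2.RETR_EXTERNAL,cv2.CHAIN_APPROX_NONE)[0]
    return max(c,key=cv2.contourArea)
def cen(m):
    y,x=np.nonzero(m); return np.array([x.mean(),y.mean()]),len(x)
def q(yaw):  # tool down, tool y axis (closing line) at angle yaw from world y
    w=(R.from_euler('z',yaw)*R.from_euler('x',np.pi)).as_quat(); return [w[3],w[0],w[1],w[2]]
E
python3 - <<'E'
from h import *
t=dict(np.load("pics/top0.npz")); s=dict(np.load("pics/side0.npz"))
H=hsv(t)
for n,p in dict(pin=(194,255),block=(190,240),level=(268,216),plate=(262,180),knob=(344,198),bench=(290,260),fork=(318,196)).items(): print(n,H[p[1],p[0]],)
H=hsv(s)
for n,p in dict(pin=(357,284),block=(345,298),level=(307,230),knob=(289,184)).items(): print(n,H[p[1],p[0]])
mb=mask(t,(100,140,50),(130,255,255),(250,200,315,230)); r=cv2.minAreaRect(big(mb)); print("level",r)
b=cv2.boxPoints(r); print("lvl",onz(t,r[0],.074)); e=sorted(b,key=lambda p:p[0]); A=onz(t,(e[0]+e[1])/2,.074);B=onz(t,(e[2]+e[3])/2,.074); print(A,B,"yaw",np.degrees(np.arctan2(*(B-A)[:2]))) # dir along -y
mp=mask(t,(0,50,25),(18,255,255),(175,220,210,270)); r=cv2.minAreaRect(big(mp)); print("block",r,onz(t,r[0],.046))
m=mask(t,(80,20,40),(130,140,255),(245,150,315,232)); r=cv2.minAreaRect(big(m)); print("plate",r,onz(t,r[0],.044))
cv2.imwrite("pics/c1.png",cv2.resize(np.hstack([t["image"][150:270,175:365],s["image"][170:310,250:380][10:130]])[:,:,::-1],None,fx=2.5,fy=2.5,interpolation=cv2.INTER_CUBIC)*2 if 0 else cv2.convertScaleAbs(cv2.resize(np.hstack([t["image"][150:270,175:365],s["image"][180:300,250:370]])[:,:,::-1],None,fx=2.5,fy=2.5,interpolation=cv2.INTER_CUBIC),alpha=1.8))
E
```

```text
pin [  1 175 124]
block [ 13 137 108]
level [108 153 107]
plate [101  20 100]
knob [ 60   4 132]
bench [ 45   4 138]
fork [90  3 83]
pin [179 180  68]
block [ 13 166  60]
level [108 184 104]
knob [120  11  45]
level ((266.0, 215.0), (6.0, 12.0), 90.0)
lvl [0.53550094 0.10910403 0.074     ]
[0.53557556 0.12667767 0.074     ] [0.53542633 0.0915331  0.074     ] yaw -179.7567044777663
block ((192.46156311035156, 244.80770874023438), (36.67371368408203, 17.846567153930664), 78.69007110595703) [0.4480102  0.32924713 0.046     ]
plate ((284.05328369140625, 192.9139404296875), (61.47377014160156, 66.45323181152344), 5.19442892074585) [0.60185174 0.05540436 0.044     ]
```

View pics/c1.png

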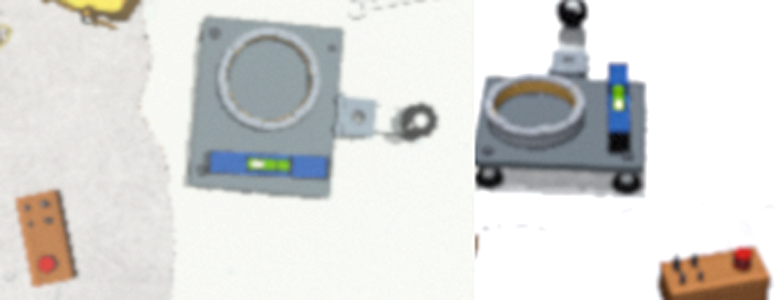

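The enlarged crop shows the pin head at full-image (194,255.5), the knob at about (342,198), the fork hole at about (318,197), and the stand turned about 5° clockwise. Next I go over the stand with the wrist camera for precise measurements.

Run:
```python
from h import *
from bench import bot
t=dict(np.load("pics/top0.npz")); s=dict(np.load("pics/side0.npz"))
print("pin",onz(t,(193.8,255.3),.0665),"knob",onz(t,(342,198),.089),"fork",onz(t,(318,196.8),.054))
t0=bot.get_time()
bot.move_linear([0.207,-0.60,0.40],rate=0.4); print(bot.get_time()-t0)
bot.move_pose([0.50,-0.03,0.42],q(0)); print(bot.get_time()-t0, bot.get_qpos().round(2),bot.get_ee_pos())
f=bot.grab_frame("wrist"); np.savez("pics/w1.npz",**f); cv2.imwrite("pics/w1.png",f["image"][:,:,::-1])
print(f["camera_matrix"].round(1).tolist(),f["world_from_camera"].round(3).tolist())
```

```text
pin [0.41819706 0.32172236 0.0665    ] knob [ 0.58361022 -0.11171843  0.089     ] fork [ 0.58922372 -0.0452438   0.054     ]
0.5750000000000001
2.8583 [ 0.29  0.26 -0.37  1.61  0.1   1.29 -1.67] [ 0.5000722  -0.0310222   0.41980007]
[[340.4, 0.0, 283.1], [0.0, 340.4, 206.5], [0.0, 0.0, 1.0]] [[-0.001, -0.971, -0.239, 0.569], [-1.0, 0.001, 0.001, -0.032], [-0.0, 0.239, -0.971, 0.574], [0.0, 0.0, 0.0, 1.0]]
```

View pics/w1.png

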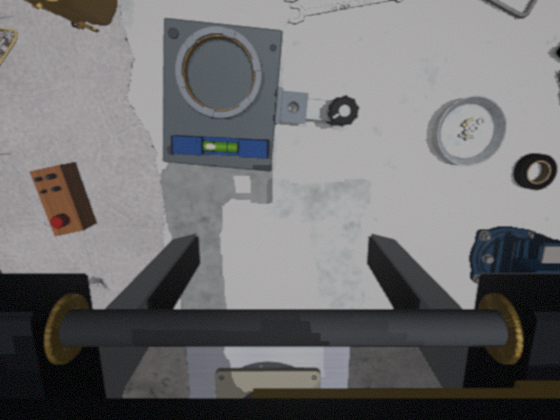

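The wrist view shows everything: pin head (57,222), fork hole (293,107), knob (342,111), plate corners (163,20)–(272,168), and the bubble at (210,147), left (+y) of the middle, so the leg is low. I'll take closer views over the stand and over the pin.

Run:
```python
from h import *
from bench import bot
t0=bot.get_time()
bot.move_linear([0.54,-0.05,0.25],rate=0.25)
f=bot.grab_frame("wrist"); np.savez("pics/w2.npz",**f); a=f["image"]
print(bot.get_time()-t0)
bot.move_pose([0.38,0.32,0.22],q(np.radians(14))); print(bot.get_time()-t0, bot.get_qpos().round(2))
f=bot.grab_frame("wrist"); np.savez("pics/w3.npz",**f); b=f["image"]
cv2.imwrite("pics/w23.png",np.vstack([a[0:290],b[0:290]])[:,:,::-1])
for y in (90,-90,60,-60,150,-150,-30):
  for p in ([0.59,-0.045,.2],[.584,-.112,.15]):
    j=bot.solve_ik(p,q(np.radians(y-5))); print(y,None if j is None else np.round(j,2))
```

```text
0.8999999999999999
2.3999999999999995 [-0.42  0.46 -0.47  1.94  0.28  0.81 -2.37]
90 [ 0.49  0.68 -0.76  1.71  0.55  0.98 -0.56]
90 [ 0.58  0.75 -0.73  1.74  0.62  0.9  -0.5 ]
-90 [-0.23  0.61  0.41  1.73 -0.3   0.87 -2.92]
-90 [ 0.    0.66  0.22  1.76 -0.2   0.75 -2.9 ]
60 [ 0.41  0.64 -0.61  1.71  0.44  0.93 -0.99]
60 [ 0.5   0.71 -0.59  1.75  0.5   0.84 -0.93]
-60 [ 0.08  0.58 -0.08  1.72  0.06  0.85 -2.73]
-60 [ 0.19  0.65 -0.08  1.75  0.07  0.74 -2.63]
150 [ 0.62  0.79 -1.04  1.7   0.75  1.11  0.31]
150 [ 0.71  0.85 -1.01  1.74  0.83  1.04  0.36]
-150 [ 0.63  0.79 -1.06  1.7   0.76  1.12  1.34]
-150 [ 0.74  0.88 -1.06  1.74  0.87  1.07  1.38]
-30 [ 0.17  0.58 -0.22  1.72  0.16  0.86 -2.3 ]
-30 [ 0.27  0.65 -0.2   1.75  0.18  0.76 -2.21]
```

View pics/w23.png

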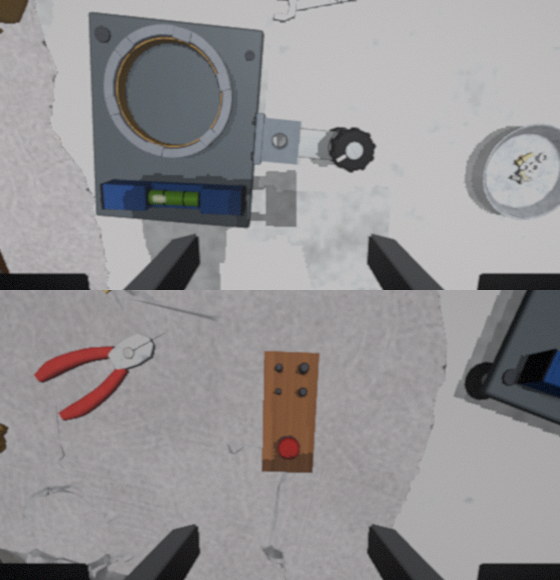

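The upper half (w2) shows the fork hole at (280,141), the knob at (352,150), and the level from (103,182) to (246,213) with the bubble at about (158,199). In the lower half (w3) the red head top is at about (289,156 in its own frame), with the punches at the far end of the block.

Run:
```python
from h import *
w2=dict(np.load("pics/w2.npz")); w3=dict(np.load("pics/w3.npz")); t=dict(np.load("pics/top0.npz")); s=dict(np.load("pics/side0.npz"))
H=hsv(w3); m=((H[:,:,0]<8)|(H[:,:,0]>172))&(H[:,:,1]>140)&(H[:,:,2]>40); m=m.astype(np.uint8)*255; m[:140]=0;m[180:]=0;m[:,:260]=0;m[:,320:]=0
c=big(m); (u,v),r=cv2.minEnclosingCircle(c); print("pin px",u,v,r,cv2.boundingRect(c)); print("pin",onz(w3,(u,v),.0635), "top", onz(w3,(u,v-1),.0665))
mb=mask(w3,(5,60,30),(25,255,255),(240,50,340,190)); r=cv2.minAreaRect(big(mb|m)); print("block",r)
# plate via corners
g=w2["image"].astype(int); mp=mask(w2,(90,40,20),(130,255,160),(80,0,270,235)); r=cv2.minAreaRect(big(cv2.morphologyEx(mp,cv2.MORPH_CLOSE,np.ones((9,9))))); bx=cv2.boxPoints(r)
P=np.array([onz(w2,p,.044) for p in bx]); print("plate",r,P.round(4).tolist(),P.mean(0)); 
for i in range(4): d=P[(i+1)%4]-P[i]; print(np.linalg.norm(d),np.degrees(np.arctan2(d[1],d[0])))
# hole
G=cv2.cvtColor(w2["image"],cv2.COLOR_RGB2GRAY); 
print(G[128:156:2,262:300:2])
# knob
mk=(G<60).astype(np.uint8)*255; k=np.zeros_like(mk); k[122:178,325:380]=255; c=big(mk&k); print("knob",cv2.minEnclosingCircle(c),onz(w2,cv2.minEnclosingCircle(c)[0],.083), cv2.boundingRect(c))
ml=mask(w2,(105,140,20),(125,255,255),(95,175,255,220)); pts=cv2.findNonZero(ml); r=cv2.minAreaRect(pts); print("lvl",r); bx=cv2.boxPoints(r); print([onz(w2,p,.072).round(4).tolist() for p in bx])
```

```text
pin px 288.5 158.0 11.236202239990234 (278, 148, 22, 21)
pin [0.41951132 0.32282825 0.0635    ] top [0.42065527 0.32316336 0.0665    ]
block ((289.8721923828125, 121.13275146484375), (54.196571350097656, 119.86982727050781), 1.1934893131256104)
plate ((174.739990234375, 195.8199920654297), (149.34095764160156, 48.93179702758789), 8.130102157592773) [[0.5179, 0.1532, 0.044], [0.5707, 0.139, 0.044], [0.5483, -0.0169, 0.044], [0.4938, -0.0081, 0.044]] [0.53266191 0.06680603 0.044     ]
0.05472741095173401 -14.96466117879783
0.15753700525830938 -98.20105853589763
0.05516929679802402 170.7910967172638
0.16301406939041876 81.51275848440116
[[128 131 134 133 135 133 133 135 134 132 133 136 133 135 135 134 133 135
  130]
 [123 131 136 136 133 135 132 134 133 132 134 134 135 135 138 134 132 132
  135]
 [122 131 136 132 134 132 135 128 122 118 129 136 134 137 136 135 133 132
  133]
 [122 130 137 133 134 130 115 100  98  98  98 113 129 134 135 135 134 134
  135]
 [121 132 134 134 132 120 116 118 106 110 110 106 110 137 136 134 135 133
  135]
 [127 136 132 135 129 121 169 152 108 110 126 131 105
[... 306 characters left out ...]
96 106  89  89 112 133 135 136 135 132
  155]
 [119 133 131 133 134 133 123 111  98  93 103 117 132 134 135 133 133 131
  161]
 [128 130 134 134 136 135 130 133 127 128 131 134 135 136 134 133 133 130
  161]
 [129 133 133 131 135 133 134 131 134 133 133 132 134 137 138 135 135 133
  161]
 [129 130 132 133 133 132 133 131 135 133 133 135 136 137 133 133 133 132
  163]]
knob ((349.831298828125, 147.09815979003906), 24.70438003540039) [ 0.58808385 -0.11247501  0.083     ] (330, 128, 44, 43)
lvl ((170.76651000976562, 196.6831817626953), (136.4472198486328, 28.43963050842285), 2.5791473388671875)
[[0.5267, 0.1325, 0.072], [0.5556, 0.1276, 0.072], [0.5496, -0.007, 0.072], [0.5204, -0.0048, 0.072]]
```

Run:
```python
from h import *
w2=dict(np.load("pics/w2.npz")); w3=dict(np.load("pics/w3.npz"));w1=dict(np.load("pics/w1.npz"))
h=onz(w2,(279.5,140.8),.0515); k=onz(w2,(352,149.5),.087); print("hole",h,"knob",k,np.linalg.norm((h-k)[:2]),"yaw",np.degrees(np.arctan2((k-h)[0],-(k-h)[1])))
C=[onz(w2,p,z) for p,z in (((90,13),.046),((263,29),.042),((249,227),.042),((98,213),.046))]; print(np.round(C,4).tolist(),np.mean(C,0))
for i in range(4): d=C[(i+1)%4]-C[i]; print(np.linalg.norm(d).round(4),np.degrees(np.arctan2(d[0],-d[1])).round(2))
# cylinder: red head top in w3 by ellipse of brightest part
H=hsv(w3)[145:172,274:304]; print(np.where((H[:,:,1]>140)&((H[:,:,0]<8)|(H[:,:,0]>172)),H[:,:,2],0)[::2,::2])
```

```text
hole [ 0.59227854 -0.04644596  0.0515    ] knob [ 0.58616152 -0.11381128  0.087     ] 0.06764246893407144 yaw -5.18844181787091
[[0.7117, 0.1342, 0.046], [0.6988, -0.0305, 0.042], [0.4974, -0.0122, 0.042], [0.5144, 0.1518, 0.046]] [0.6055828  0.06083915 0.044     ]
0.1652 -4.47
0.2023 -95.19
0.165 174.07
0.1981 84.88
[[  0   0   0   0   0   0   0   0   0   0   0   0   0   0   0]
 [  0   0   0   0   0   0   0   0   0   0   0   0   0   0   0]
 [  0   0   0   0  85 106 123 128 122 114  93   0   0   0   0]
 [  0   0   0  89 121 136 146 148 146 139 125 105   0   0   0]
 [  0   0   0 112 139 145 144 144 147 147 143 123 106   0   0]
 [  0   0  95 131 143 144 148 148 146 145 147 136 103   0   0]
 [  0   0  98 135 143 145 147 145 145 143 148 142 116   0   0]
 [  0   0 100 139 145 146 144 145 143 142 145 139 116   0   0]
 [  0   0  95 131 144 145 143 141 140 141 143 133 106   0   0]
 [  0   0   0 114 142 141 138 139 139 140 139 122  96   0   0]
 [  0   0   0  83 119 132 138 134 122 127 117  90   0   0   0]
 [  0   0   0   0   0  80  98 100  90  71   0   0   0   0   0]
 [  0   0   0   0   0   0   0   0   0   0   0   0   0   0   0]
 [  0   0   0   0   0   0   0   0   0   0   0   0   0   0   0]]
```

Run:
```python
from h import *
from bench import bot
w3=dict(np.load("pics/w3.npz")); p=onz(w3,(288.5,158),.0665); print(p)
t0=bot.get_time(); yb=np.radians(13)
bot.move_linear([p[0],p[1],.12],q(yb),rate=.2)
bot.move_linear([p[0],p[1],.0735],rate=.12); print(bot.get_force())
bot.close(); print(bot.get_width(),bot.get_finger_force(),bot.get_force(),bot.get_ee_pos())
bot.move_linear([p[0],p[1],.18],rate=.15); print(bot.get_width(),bot.get_time()-t0)
y=np.radians(84.8); d=np.array([np.sin(np.radians(-5.2)),-np.cos(np.radians(-5.2))])
h=np.array([.5935,-.0473]); g=h+.045*d
bot.move_pose([*g,.18],q(y)); print(bot.get_time()-t0,bot.get_ee_pos(),bot.get_qpos().round(2),bot.get_width())
f=bot.grab_frame("wrist"); np.savez("pics/w4.npz",**f); cv2.imwrite("pics/w4.png",f["image"][:,:,::-1])
```

```text
[0.41978858 0.32294535 0.0665    ]
[-0.71693449  0.20837868 -0.1168391 ]
0.01993311027589261 29.999855855712667 [ 0.3636305  -0.41905719  0.51466031] [0.41976593 0.32296164 0.07348137]
0.01993421785231445 3.2249999999999988
4.866699999999999 [ 0.58934833 -0.09062454  0.17981682] [ 0.58  0.73 -0.8   1.71  0.61  0.97 -0.54] 0.020037988842912656
```

View pics/w4.png

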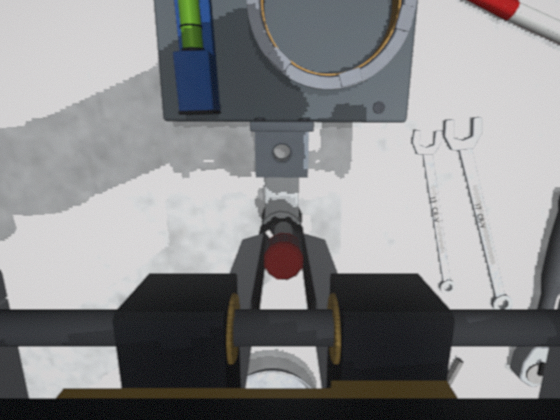

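The w4 picture shows the head gripped at about (284,257), the fork hole clear at (282,152), and the knob behind the shank at (281,215). I'll compare the head's predicted pixel with the measured one, and refine the hole.

Run:
```python
from h import *
from bench import bot
f=dict(np.load("pics/w4.npz")); T=f["world_from_camera"]; K=f["camera_matrix"]
def proj(P): c=T[:3,:3].T@(np.array(P)-T[:3,3]); return (K@c/c[2])[:2]
e=bot.get_ee_pos(); a=R.from_quat(np.roll(bot.get_tool_rot(),-1)).as_matrix(); print(a.round(4).tolist())
top=e+a[:,2]*.007; print("pred head",proj(top),"pred shoulder",proj(e+a[:,2]*.0275),"tip",proj(e+a[:,2]*.0695))
H=hsv(f); m=((H[:,:,0]<8)|(H[:,:,0]>172))&(H[:,:,1]>100); m=m.astype(np.uint8)*255; m[:215]=0;m[290:]=0;m[:,:250]=0;m[:,320:]=0
c=big(m); print("head",cv2.boundingRect(c),cen(m))
bright=(m>0)&(H[:,:,2]>np.percentile(H[:,:,2][m>0],60)); print(np.percentile(H[:,:,2][m>0],[10,50,90]))
G=cv2.cvtColor(f["image"],cv2.COLOR_RGB2GRAY); print(G[139:167:1,268:298:1][:, ::2])
cv2.imwrite("pics/w4c.png",cv2.resize(cv2.convertScaleAbs(f["image"][130:290,230:340,::-1],alpha=1.5),None,fx=3.7,fy=3.7,interpolation=cv2.INTER_CUBIC))
```

```text
[[0.0886, 0.9961, -0.0001], [0.9961, -0.0886, 0.0008], [0.0008, -0.0002, -1.0]]
pred head [282.59662505 261.71405792] pred shoulder [282.65774449 247.36546438] tip [282.7503595  225.62287119]
head (264, 241, 40, 38) (array([283.02951389, 259.58246528]), 1152)
[79. 93. 96.]
[[ 97  98  99  95  98  97  97  96  96 101  98  99  96  96  97]
 [ 98  98  99  98 100  96  99  97  99  97  98  97  97  97  99]
 [ 95 100  97  97  98  96  96  96  94  97  95  95  98  98  95]
 [ 99  99  97  97  97  95  88  92  94  96  98  96  97  97  93]
 [ 97  99  97  98  92  87  83  84  82  89  97  97  96  96  98]
 [ 98  97  97  95  82  85  94  92  86  81  91  99  96  97  98]
 [ 95  98  95  87  84 102 113 116 106  90  86  93  98  96  99]
 [100  97  95  84 102 120 124 123 117 108  83  94  98  97  97]
 [102 101  93  92 121 125 125 123 119 115  93  88  99  97  96]
 [ 98  97  88 108 133 132 129 120 121 117 104  84  95  98  98]
 [101  97  89 125 148 144 135 124 116 119 110  86  94  99  97]
 [ 98  96  83 130 156 150 142 127 119 119 115  84  91  99  97]
 [ 99  96  83 130 156 154 148 137 126 119 113  83  92  97  97]
 [ 99  
[... 238 characters left out ...]
6  98]
 [ 98  95  87  76 102 144 153 150 130 104  76  80  92  96  99]
 [ 99  96  89  74  82 117 139 133 107  86  77  83  98  99  96]
 [ 94  97  94  78  75  88  97  95  85  78  77  85  96 101 100]
 [ 96  99  96  83  81  81  80  78  79  79  76  91  98  98  96]
 [ 99  96  98  92  82  80  77  73  79  77  82  98  98  99  99]
 [100  96  97  97  87  83  75  74  74  81  92  97  98  99  99]
 [ 97 101 101  96  90  86  84  84  81  87  96  98  99  98 100]
 [100 100  99  99  96  94  93  92  93  96 101  98  99 101  98]
 [102 100  99  97  98  96  96  95  96  99  99  99  98  98  98]
 [103  99 100 102  98  96  98  98 100  99  98 100 100  96  99]
 [ 99 101  96  98  97 101  97  98 101 101  98  98  97 100  98]]
```

View pics/w4c.png

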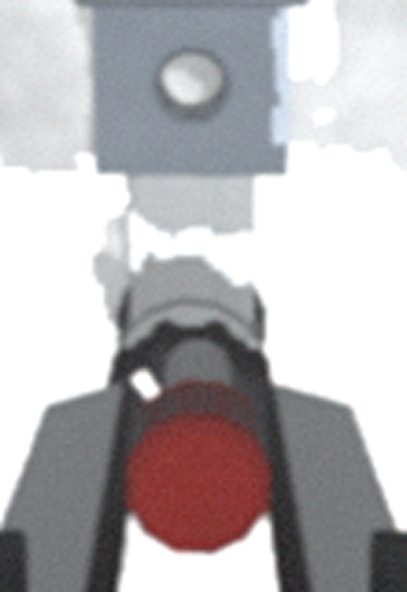

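Run:
```python
from h import *
from bench import bot
f=dict(np.load("pics/w4.npz"))
h=onz(f,(282,152.6),.0505); off=onz(f,(283.8,260.3),bot.get_ee_pos()[2]-.007)-bot.get_ee_pos(); print("hole",h,"head off",off)
h=h-off*[1,1,0]*0.7; print(h)
t0=bot.get_time(); y=np.radians(84.8)
bot.move_linear([h[0],h[1],.13],q(y),rate=.15)
f0=bot.get_force(); print(f0)
z=.13
bot.move_linear([h[0],h[1],.112],rate=.08); print(bot.get_force()-f0)
# step down watching force
while z>.0745:
    z=.108 if z>.108 else z-.004
    bot.move_linear([h[0],h[1],z],rate=.05); F=bot.get_force()-f0; e=bot.get_ee_pos(); print(round(z,4),e.round(4),F.round(1))
    if np.linalg.norm(F)>15: break
print(bot.get_time()-t0,bot.get_time(),bot.get_width())
```

```text
hole [ 0.59266624 -0.04586948  0.0505    ] head off [ 0.00067409  0.00071573 -0.007     ]
[ 0.59219438 -0.04637049  0.0505    ]
[ 0.02394149 -0.26212556 -0.62492994]
[0.19595134 0.32334275 0.53047818]
0.108 [ 0.5921 -0.0466  0.1078] [-0.2 -0.2  0.4]
0.104 [ 0.592  -0.0465  0.1038] [-0.  -0.  -0.6]
0.1 [ 0.592  -0.0464  0.0997] [0.8 0.5 0.1]
0.096 [ 0.592  -0.0464  0.0957] [-0.   0.1  0.3]
0.092 [ 0.592  -0.0464  0.0917] [0.2 1.  1.2]
0.088 [ 0.592  -0.0463  0.0877] [-0.4  0.5  0.2]
0.084 [ 0.592  -0.0464  0.0837] [-0.3  0.5  0.4]
0.08 [ 0.592  -0.0463  0.0797] [ 0.1 -0.6  0.1]
0.076 [ 0.5927 -0.0462  0.0775] [-1.9 -0.4 10.7]
0.072 [ 0.5927 -0.046   0.076 ] [-8.1 -0.6 30.5]
3.4749999999999996 13.85 0.020007602098245727
```

Run:
```python
from h import *
from bench import bot
e=[0.592,-0.0463]; t0=bot.get_time()
bot.move_linear([*e,.0772],rate=.05); print(bot.get_force(),bot.get_ee_pos())
bot.open(); bot.hold(.1)
bot.move_linear([*e,.14],rate=.2)
bot.move_linear([.555,.0,.22],rate=.25); bot.hold(.3)
f=bot.grab_frame("wrist"); np.savez("pics/w5.npz",**f); cv2.imwrite("pics/w5.png",f["image"][:,:,::-1])
print(bot.get_time()-t0,bot.get_time())
```

```text
[ 0.0036071  -0.07205145 -0.80675036] [ 0.59227003 -0.04637674  0.0773606 ]
2.9167000000000005 16.7667
```

View pics/w5.png

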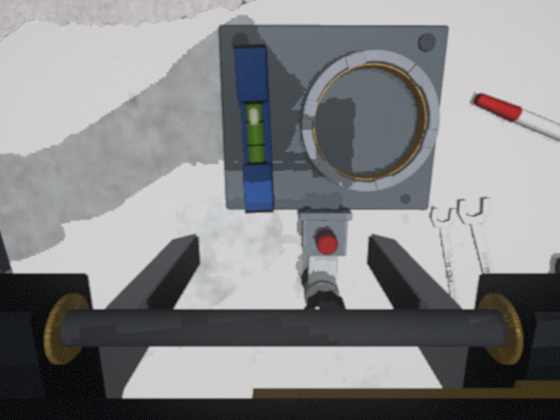

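The pin head sits on the fork at (326,241). The window of the level runs from about (254,103) to (257,162), with the bubble at about (254,116), towards +y. I'll measure both numerically and compute the knob turn.

```bash
cat >> h.py <<'E'
def level_px(f,roi):
    """bubble (m along level +y) from the window between the two blue blocks; roi x0,y0,x1,y1"""
    x0,y0,x1,y1=roi; H=hsv(f)[y0:y1,x0:x1].astype(int)
    blue=((H[:,:,0]>100)&(H[:,:,0]<125)&(H[:,:,1]>130)).astype(np.uint8)
    gr=((H[:,:,0]>30)&(H[:,:,0]<75)&(H[:,:,1]>60)&(H[:,:,2]>35)).astype(np.uint8)
    g=np.argwhere(gr)[:,::-1].astype(float)
    bl=np.argwhere(blue)[:,::-1].astype(float)
    c=np.median(bl,0); c=(bl.max(0)+bl.min(0))/2
    ax=np.linalg.svd(bl-bl.mean(0),full_matrices=False)[2][0]
    return H,g,bl,ax,np.array([x0,y0])
def bubble(f,roi,yup):
    """yup: px direction of level +y. returns bubble along y in m, relative to window ends (+-27 mm)"""
    H,g,bl,ax,o=level_px(f,roi); ax=ax*np.sign(ax@np.array(yup,float))
    s=np.sort(g@ax); lo,hi=np.percentile(s,[.5,99.5])
    pale=((H[:,:,0]>20)&(H[:,:,0]<75)&(H[:,:,1]>20)&(H[:,:,2]>.82*H[:,:,2].max()))
    # pale: bright pixels inside the green strip
    n=np.array([-ax[1],ax[0]]); gc=np.median(g@n)
    P=np.argwhere(np.ones(H.shape[:2]))[:,::-1]; sp,tp=P@ax,P@n
    k=(sp>lo)&(sp<hi)&(abs(tp-gc)<3.5); V=H[:,:,2].reshape(-1)[k]; S=H[:,:,1].reshape(-1)[k]
    bins=np.arange(lo,hi,1.); w=np.digitize(sp[k],bins)
    pv=np.array([V[w==i].mean() for i in range(1,len(bins))]); ps=np.array([S[w==i].mean() for i in range(1,len(bins))])
    return lo,hi,pv,ps
E
python3 - <<'E'
from h import *
f=dict(np.load("pics/w5.npz"))
T=f["world_from_camera"];K=f["camera_matrix"]
lo,hi,pv,ps=bubble(f,(225,35,290,220),(0,-1)); print(lo,hi,hi-lo); print(pv.round().astype(int).tolist()); print(ps.round().astype(int).tolist())
H=hsv(f); m=(((H[:,:,0]<8)|(H[:,:,0]>172))&(H[:,:,1]>100)).astype(np.uint8)*255; m[:215]=0;m[270:]=0;m[:,:300]=0;m[:,350:]=0
c=cv2.minEnclosingCircle(big(m)); print(c,cv2.boundingRect(big(m)),onz(f,c[0],.0705),onz(f,c[0],.08))
H,g,bl,ax,o=level_px(f,(225,35,290,220)); print(ax,bl.min(0)+o,bl.max(0)+o)
E
```

```text
-128.70560308384856 -69.76752274568263 58.93808033816593
[73, 96, 104, 105, 105, 105, 106, 105, 105, 106, 105, 105, 104, 107, 106, 100, 75, 65, 86, 101, 106, 106, 106, 107, 107, 105, 106, 106, 106, 106, 106, 105, 105, 107, 106, 106, 107, 114, 126, 142, 149, 156, 159, 158, 159, 158, 158, 158, 159, 156, 155, 149, 143, 133, 121, 109, 105, 90]
[137, 160, 165, 170, 167, 166, 168, 166, 171, 168, 167, 172, 172, 167, 169, 164, 149, 137, 159, 173, 167, 171, 170, 169, 171, 174, 167, 171, 173, 171, 171, 173, 173, 171, 171, 174, 150, 99, 59, 40, 40, 40, 39, 40, 40, 39, 39, 40, 41, 40, 41, 45, 52, 76, 111, 153, 172, 163]
((326.66534423828125, 243.85826110839844), 10.40708065032959) (317, 234, 21, 21) [ 0.59176071 -0.04610862  0.0705    ] [ 0.5908139  -0.04254344  0.08      ]
[0.06086812 0.99814582] [235.  48.] [272. 209.]
```

The bubble is at about +16 mm, so the knob needs about 2.5 rad clockwise. The head is home: its location and height agree. Next is the turn in a single grasp.

```bash
cat > turn.py <<'E'
from h import *
from bench import bot
import sys
y0,turn,z=np.radians(float(sys.argv[1])),float(sys.argv[2]),.103
k=[.5859,-.1155]; t0=bot.get_time()
bot.move_pose([*k,.15],q(y0)); bot.move_linear([*k,z],rate=.15); print(bot.get_force(),bot.get_time()-t0)
bot.close(); print("w",bot.get_width(),bot.get_force())
n=max(1,int(np.ceil(abs(turn)/.42)))
for i in range(1,n+1):
    bot.move_linear([*k,z],q(y0-turn*i/n),rate=.15)
    print(round(bot.get_time()-t0,2),bot.get_ee_pos().round(4),bot.get_force().round(1),bot.get_wrist_torque().round(2)[2],bot.get_qpos()[6].round(2))
bot.open(); bot.move_linear([*k,.15],rate=.2)
bot.move_pose([.555,.0,.22],q(np.radians(float(sys.argv[3])))); bot.hold(.8)
f=bot.grab_frame("wrist"); np.savez(f"pics/{sys.argv[4]}.npz",**f); cv2.imwrite(f"pics/{sys.argv[4]}.png",f["image"][:,:,::-1])
print(bot.get_time()-t0,bot.get_time())
E
python3 turn.py 95 2.5 0 w6
```

```text
[-0.25923644  0.49340839  0.54395177] 1.0749999999999993
w 0.0377873765135519 [-1.06398782 -0.34317433  2.08895397]
2.54 [ 0.5852 -0.1155  0.1029] [-3.4 -0.5  3. ] -0.03 -0.77
3.11 [ 0.585  -0.1154  0.1029] [-4.4  0.8  5.1] -0.04 -1.1
3.68 [ 0.5848 -0.1152  0.1029] [-5.2 -0.   5.7] -0.07 -1.43
4.24 [ 0.5848 -0.1149  0.1029] [-5.5  1.4  5.6] -0.07 -1.75
4.81 [ 0.5848 -0.1147  0.1029] [-5.6  1.4  6.3] -0.08 -2.06
5.38 [ 0.585  -0.1144  0.1029] [-4.6  1.8  5.8] -0.09 -2.36
8.191600000000001 24.9583
```

View pics/w6.png

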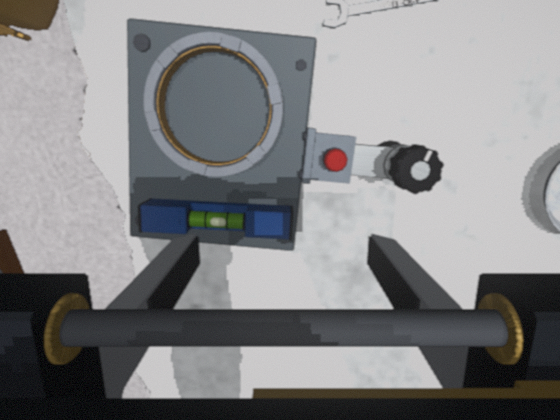

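The bubble now stands at (217,221), inside the window (190–244), between the lines and near the middle. I'll quantify it and locate the level's pad.

Run:
```python
from h import *
f=dict(np.load("pics/w6.npz")); roi=(135,195,300,245)
lo,hi,pv,ps=bubble(f,roi,(-1,0)); print(lo,hi,hi-lo); print(pv.round().astype(int).tolist()); print(ps.round().astype(int).tolist())
H,g,bl,ax,o=level_px(f,roi); print(ax,o)
ml=mask(f,(105,150,20),(125,255,255),roi); r=cv2.minAreaRect(cv2.findNonZero(ml)); print(r)
n,lab,st,c=cv2.connectedComponentsWithStats(ml); print(st[1:][st[1:,4]>100].tolist(),c[1:][st[1:,4]>100].tolist())
H=hsv(f)[195:245,240:300]; print(H[::3,::3,2])
```

```text
-108.83845123625117 -53.854866361385064 54.98358487486611
[57, 78, 86, 87, 87, 88, 85, 88, 87, 87, 86, 85, 87, 86, 84, 68, 59, 78, 98, 108, 114, 116, 118, 123, 131, 140, 142, 141, 140, 139, 137, 128, 118, 108, 106, 104, 92, 74, 66, 85, 99, 104, 104, 104, 104, 105, 104, 104, 104, 103, 105, 105, 102, 88]
[119, 150, 157, 159, 158, 157, 163, 157, 160, 163, 160, 159, 161, 163, 158, 154, 113, 91, 91, 87, 74, 66, 63, 64, 64, 64, 63, 64, 60, 62, 64, 79, 107, 148, 171, 172, 169, 150, 150, 159, 170, 173, 170, 171, 173, 168, 171, 170, 173, 173, 171, 172, 170, 165]
[0.99929075 0.03765641] [135 195]
((212.35162353515625, 217.77175903320312), (140.30593872070312, 31.136293411254883), 2.070030689239502)
[[153, 203, 35, 30, 659], [185, 202, 66, 11, 385], [246, 210, 37, 26, 684]] [[171.5174506828528, 218.74658573596358], [215.41558441558442, 206.7844155844156], [266.562865497076, 222.4561403508772]]
[[ 63  64  62  61  63  64  58  62  61  72  79  76  78  76  81  75  77  78
   75  75]
 [ 61  58  65  74  71  76  73  73  75  73  76  75  69  67  70  67  69  67
   66  65]
 [ 62  61  57  93  99  94  97 100 
[... 541 characters left out ...]
  77  41
   64  94]
 [ 89  43  73  78  78 116 120 120 122 121 119 121 120 121 109  78  77  45
   62 101]
 [ 83  36  73  77  76 118 123 122 122 122 120 122 122 120 105  77  79  41
   64 110]
 [ 66  35  74  76  76 117 124 120 121 122 120 120 124 124 104  82  72  42
   65 120]
 [ 67  61  76  82  80 117 120 122 121 121 122 122 124 126 109  81  78  43
   67 141]
 [ 66  62  76  82  82 109 113 116 112 115 118 119 116 116 102  79  68  47
   81 187]
 [ 62  79  87  84  80  83  80  79  83  80  80  77  80  76  80  80  68  48
   89 193]
 [ 87  95  95  96  96  95  95  94  94  98 101  98  86  61  66  65  63  56
  104 193]
 [ 94  95  93  96  97  96  97  97  96  97  98  96  99  98  77  80  92  92
  129 196]]
```

The bubble is at about -2.5 mm (lines at bins 16 and 38, bubble centred at about 24.3), a slight overshoot. I'll turn back about 0.38 rad.

```bash
python3 turn.py 45 -0.38 0 w7
python3 - <<'E'
from h import *
f=dict(np.load("pics/w7.npz")); roi=(135,195,300,245)
lo,hi,pv,ps=bubble(f,roi,(-1,0)); print(pv.round().astype(int).tolist()); print(ps.round().astype(int).tolist())
# level geometry: window mid and ends on the top face
ml=mask(f,(105,150,20),(125,255,255),roi); r=cv2.minAreaRect(cv2.findNonZero(ml)); print(r,cv2.boxPoints(r).tolist())
ax=np.array([.99929,.03766])
for s in (142,190,244,291): print(s,onz(f,(s,219+(s-217)*.0377),.0735 if s in(0,) else .074))
E
```

```text
[-0.64403051  0.09644973  0.23008736] 1.2583999999999982
w 0.038250631336638606 [-1.96893157  1.92615436  2.25373306]
2.69 [ 0.5853 -0.115   0.1029] [-2.   2.4  2.1] 0.11 -0.79
5.924999999999997 30.8833
[55, 75, 86, 87, 88, 87, 87, 87, 86, 86, 85, 85, 86, 86, 84, 72, 58, 67, 81, 88, 96, 104, 111, 118, 131, 140, 142, 144, 144, 145, 145, 144, 145, 138, 128, 114, 98, 77, 65, 85, 101, 105, 105, 105, 105, 103, 104, 105, 104, 104, 105, 105, 103, 90]
[110, 150, 154, 161, 158, 160, 161, 159, 163, 159, 162, 161, 164, 166, 162, 150, 135, 147, 158, 145, 122, 95, 77, 67, 64, 63, 61, 60, 60, 58, 58, 55, 57, 64, 82, 119, 150, 152, 151, 164, 170, 171, 170, 170, 169, 173, 171, 170, 169, 174, 173, 171, 168, 164]
((212.3617706298828, 217.62892150878906), (140.2635040283203, 31.469228744506836), 1.9978798627853394) [[141.72409057617188, 230.90899658203125], [142.82119750976562, 199.45889282226562], [282.99945068359375, 204.34884643554688], [281.90234375, 235.7989501953125]]
142 [0.5412304  0.12866099 0.074     ]
190 [0.53955843 0.08487973 0.074     ]
244 [0.53767265 0.03549997 0.074     ]
291 [ 0.53602716 -0.00758757  0.074     ]
```

The bubble is centred at about +0.7 mm with the hand off. Now I press on the level pad, checking the pad position across two views first.

Run:
```python
from h import *
from bench import bot
f5=dict(np.load("pics/w5.npz")); f7=dict(np.load("pics/w7.npz"))
for f,roi in ((f5,(236,163,285,215)),(f7,(244,205,300,245))):
    c=big(mask(f,(105,150,20),(125,255,255),roi)); r=cv2.boundingRect(c); print(r,onz(f,(r[0]+r[2]/2,r[1]+r[3]/2),.074))
p=np.array([.5355,.0125])
t0=bot.get_time(); bot.close(); qq=q(np.radians(-3.5))
bot.move_pose([*p,.125],qq); bot.move_linear([*p,.104],rate=.1); bot.hold(.2)
f0=np.mean([bot.get_force() for _ in range(5)],0); print("tare",f0,bot.get_width())
z=.104
for _ in range(20):
    z-=.001; bot.move_linear([*p,z],rate=.03); F=bot.get_force()-f0
    if F[2]>4: break
print("contact",z,bot.get_ee_pos(),F)
for _ in range(12):
    bot.hold(.15); F=np.mean([bot.get_force() for _ in range(5)],0)-f0; 
    if abs(F[2]-10)<1: break
    z-=np.clip((10-F[2])/9000,-.001,.001); bot.move_linear([*p,z],rate=.03)
    print(round(z,4),F.round(1))
bot.hold(.8); print(bot.get_force()-f0,bot.get_ee_pos())
f=bot.grab_frame("wrist"); np.savez("pics/w8.npz",**f); cv2.imwrite("pics/w8.png",f["image"][:,:,::-1]); print(bot.get_time()-t0,bot.get_time())
```

```text
(244, 164, 29, 46) [0.53418529 0.01422709 0.074     ]
(244, 205, 39, 31) [0.53723181 0.01763242 0.074     ]
tare [-0.48580467  0.06137235 -0.27200788] 0.0005972214710652678
contact 0.09799999999999999 [0.53571065 0.01249421 0.09913573] [-2.81425402 -0.68070779 12.40107523]
0.0983 [-1.7  0.2 12.7]
[-1.25383328 -0.57673523  9.79370679] [0.53570607 0.01251533 0.0991597 ]
5.350000000000001 36.2333
```

View pics/w8.png

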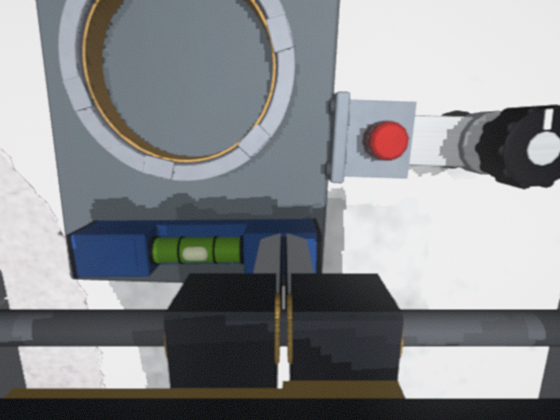

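The fingers press on the -y end block at (285,245). The bubble is at about (195,254) between the lines at about 180 and 214, and the pin is home at (387,141). One last numeric check before handing in.

Run:
```python
from h import *
from bench import bot
f=dict(np.load("pics/w8.npz"))
H=hsv(f)[246:260,150:248]; print(H[:,:,2].mean(0).round().astype(int).tolist()); print(H[:,:,1].mean(0).round().astype(int).tolist())
F=[]
for _ in range(5): bot.hold(.1); F.append(bot.get_force()[2]+.27)
print(np.round(F,1),bot.get_time())
```

```text
[32, 38, 64, 98, 121, 125, 119, 109, 105, 104, 103, 104, 104, 105, 104, 104, 105, 104, 104, 104, 104, 105, 105, 105, 106, 103, 89, 59, 43, 69, 95, 106, 114, 126, 137, 144, 149, 152, 154, 154, 154, 155, 154, 154, 154, 154, 155, 155, 154, 154, 154, 154, 151, 148, 143, 135, 124, 112, 107, 105, 104, 94, 70, 46, 64, 92, 104, 106, 106, 104, 104, 104, 105, 105, 105, 104, 104, 104, 105, 105, 104, 104, 105, 104, 105, 105, 105, 103, 92, 66, 37, 26, 34, 59, 79, 90, 91, 92]
[33, 46, 122, 167, 173, 178, 175, 176, 172, 172, 177, 174, 175, 173, 175, 174, 173, 177, 176, 176, 176, 176, 175, 177, 175, 176, 171, 150, 131, 162, 175, 164, 128, 94, 72, 60, 52, 50, 49, 49, 48, 49, 48, 48, 47, 46, 45, 45, 45, 46, 45, 46, 47, 51, 57, 70, 94, 133, 168, 182, 183, 179, 168, 156, 164, 180, 180, 182, 180, 184, 183, 180, 183, 182, 183, 183, 182, 182, 182, 180, 182, 182, 181, 184, 181, 180, 183, 182, 173, 153, 80, 34, 89, 146, 165, 165, 170, 168]
[10.  10.6  9.5  9.6 10.5] 36.7333
```

```bash
python3 -c "
from bench import bot
print(bot.finish_job())"
```

```text
the job is handed in; nothing more can be done
None
```

The job is handed in at about 37 s: the pin is home and released, the bubble stands about 0.6 mm from the middle, and the arm is holding the level down with about 10 N.

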